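# Park the dryer-sheet carton in the rack with pushes only

## Robot

A 7-joint arm with a two-finger parallel gripper is mounted at the origin on the work surface. World frame = base frame: x ahead of the robot, y to its left, z up, the work surface at z = 0. Lengths are in m, angles in rad, forces in N, time in s.
With the tool pointing down it reaches from about 0.4 to 0.85 m from the base axis. Payload 4.5 kg.
Tool frame: the origin (TCP) lies midway between the tips of the shut fingers; the grasp point (between the pads) lies 19 mm behind it; z points along the fingers, y is the line along which they close (so a half turn about z gives the same grasp; the last joint's range is limited). The gripper opens to 88 mm and grips with 3 to 60 N. Pads are 18 mm wide; open, the fingers measure 123 mm over their backs; the gripper's body (75 mm by 187 mm) begins 45 mm behind the grasp point.
Start: joints at [-1.078, 0.689, -0.195, 1.565, 0.157, 0.902, -0.215], TCP at [0.277, 0.56, 0.239] pointing down, gripper open.
Joint ranges: [-3.01, 3.01], [-0.46, 2.08], [-1.47, 1.51], [0.13, 2.56], [-1, 4.14], [0.04, 2.09], [-2.66, 2.66]. Speed limits (rad/s): [2.57, 2.57, 3.14, 3.14, 3.14, 3.14, 3.14].

## Interface

Orientations are given as a unit quaternion [x, y, z, w].
In Python, from plant import sensors, eyes, finish_job gives the robot as it stands.
- The arm moves only by the tool send_rows, never from a script. Its argument "rows" is text: rows parted by semicolons, each of 4 numbers parted by spaces: the shift along the tool's x, y, z normalised to -1 to 1, where 1 is 30 cm, then the turn about the tool's z normalised to -1 to 1, where 1 is 2 pi rad. A call has 1 to 10 rows; each row is the pose to reach, as a shift and turn from the pose commanded when the call began, along the tool's axes at that moment, turning the shorter way round; what a row does not reach only later rows make up. A row lasts 1/12 s, in which the tool goes at most 41.7 mm and 7.16 degrees, less where a joint would pass 70% of its speed; a pose out of reach is approached as far as the arm can. A call with a number of a shift or a turn outside -1 to 1 is refused whole. A call with a gripper value outside its range is refused whole. "jaw" is the closure, from -1 (fully open) to 1 (shut), set as the call begins (left out, the last holds). The fingers move at their own pace and stop on an object; "force" is the grip in N (left out, the last holds). Time passes only in rows, so rows that repeat a pose let the fingers close. It gives the time, the measured TCP pose, the force, the opening and the grip force at its end, in the units of the state.
- sensors.get_state(): the state, without advancing time (a new reading comes with each control period).
- eyes.snapshot(name): name is "scene" or "top" or "wrist"; returns (picture, depth): 384x512x3 uint8, red, green, blue; 384x512 float32, m along the optical axis (not along the pixel's ray), 0 where there is no reading.
- eyes.calibration(name): a dict with "fov_y" (degrees; the focal length in pixels is half the picture's height over the tangent of half this angle, whatever the lens; pixels are square), "cx", "cy" (the principal point, pixels), "world_from_camera" (4x4, takes a point from camera to world coordinates). Camera axes: x right, y down, z forward; pixel columns grow to the right and rows downward; lengths in m; the calibration is good to about 2 mm. A picture is of the moment at which its call begins: read the wrist's pose just before it. calibration takes no time and is no camera call; for the wrist camera it gives the pose at the moment of the call.
- finish_job(): hands the job in; it is judged then, once.
The state is a dict: "clock": time; "q": joint angles; "qd": joint speeds; "joint_torque": joint torques, N m; "tool_pos": TCP position; "eef_rot": TCP orientation; "contact_force": force on the tool from outside, world axes, zero at the start; "moment": the same for the moment, N m; "opening": opening from 0.0 (shut) to 1.0 (fully open); "finger_force": force on a finger pad.
Only numpy, scipy, OpenCV 4.12 (cv2) and the standard library are available. Lean on these libraries where they do the work, as an engineer would, in place of code of your own. Each camera call takes 0.05 s, during which the arm holds its last target. There are 200 camera calls.

## Task

Without gripping it, picking it up or pressing it hard, gently push the green dryer-sheet carton along the table into the dark steel rack, between the end stop and the red sliding bookend, until its long side lies flat against the back rail. Then push the red bookend along the rail so that it moves the carton snugly against the end stop and traps it there. Leave the carton standing on the table, do not disturb the other things, and move clear.

Things in the scene. Friction and masses are not known exactly. Their poses are not given: they have to be found in the camera images.
- carton: Green carton with a white stripe low on its sides and a paper patch on top; a stiff closed box 70 mm along its x, 110 mm along its y, 60 mm high, about 0.25 kg (varies), standing loose on the table. Origin: centre of its underside. z up. It looks the same after a half turn.
- rack: Dark steel L-shaped rack fixed to the table, open to its -x (robot side), turned up to 0.2 rad. Origin: table level, inner corner, where the rail's front face (plane x=0) meets the end stop's inner face (plane y=0). Rail: along y from +20 to -340 mm, 14 mm thick behind x=0, 50 mm high. End stop: y 0 to +14 mm, out to x=-68 mm, 60 mm high.
- home (a point): Where the carton's origin is when parked fully home, touching rail and end stop: on the table, x=-35 mm, y=-55 mm in the rack's frame. Axes as the rack's; the parked carton's axes are parallel to them.
- bookend (a joint): Travel (m) of the red bookend along the rack's +y, towards the end stop. An upright plate 12 mm thick, from the rail's face to 61 mm in front of it, 69 mm high, with a red saddle on the rail. Gap between bookend and end stop: 215 mm minus travel. Starts at 0 to 0.035, goes up to 0.125; 0.105 = carton trapped. Friction about 2 N; stays where left.
- bookend_face (a point): Middle of the bookend's outer face (the face away from the end stop, where one pushes it), 35 mm above the table, 36 mm in front of the rail's face; it moves with the bookend, and its outer side is the rack's -y.
- blue_carton: Bystander: blue carton with a yellow stripe, 70 x 110 mm and 60 mm high, loose. Origin: centre of its underside.
- mug: Bystander: white mug, 76 mm across and 75 mm high, with a handle, loose. Origin: centre of its underside.
- jar: Bystander: clear jar with a white lid, 68 mm across, 80 mm high, loose, beside the end stop. Origin: centre of its underside.
- tin: Bystander: small brass-brown tin, 56 mm across, 65 mm high, loose. Origin: centre of its underside.
- brush: Bystander: flat hand brush, 190 mm long, 42 mm wide, 20 mm thick, grey head and wooden handle, lying on the table to the robot's right, loose. Origin: near its middle, underside.
There are look-alikes about, which are no part of the job. Several things have the shape of the carton; the one meant has the colours described above.

How it is judged:
On the way, in this order (a step that is already met when the one before it is completed fails the run):
1. the green carton lies flat against the back rail, between the end stop and the bookend (x of carton in the frame of rack between -0.04 and -0.031 m and angle between the x axis of carton and the x axis of rack, either way round below 0.07 rad and height (world z) of carton below 0.006 m and y of carton in the frame of rack between -0.165 and -0.05 m), for 0.2 s.
2. the bookend has trapped the carton against the end stop (x of carton in the frame of rack between -0.04 and -0.031 m and angle between the x axis of carton and the x axis of rack, either way round below 0.07 rad and height (world z) of carton below 0.006 m and y of carton in the frame of rack above -0.06 m and value of joint bookend above 0.099 m), for 0.2 s.
At the end, for the whole second after the job is handed in: The green carton stands on the table at rest, within 5 mm of the back rail and of the end stop, square to the rack within 0.07 rad, and the bookend is pushed up to it (travel over 0.099, so at most 6 mm of free play in all) (all of step 2 and y of carton in the frame of rack below -0.05 m and angle between carton's own z axis and vertical below 0.05 rad and linear speed of carton below 0.01 m/s); the robot touches nothing.
It fails at once if the green carton is gripped, or pressed by the fingers with over 40 N (contact force between the fingers and carton above 40 N).
It fails at once if the green carton is lifted off the table (over 12 mm) or tipped (over 0.35 rad) (height (world z) of carton above 0.012 m or angle between carton's own z axis and vertical above 0.35 rad).
It fails at once if another thing (blue carton, mug, jar, tin or brush) is moved more than 20 mm (distance of any of blue_carton, mug, jar, tin, brush from where it was at the start of the episode above 0.02 m).
It fails at once if a bystander is tipped over (angle between any of blue_carton, mug, jar, tin's own z axis and vertical above 0.35 rad).
It also fails if it takes over 67 s, if anything falls off the work surface, if the arm or the gripper's body presses on something with over 40 N, if the wrist force passes 120 N, or if a joint passes its speed limit or range.

## Working session

There is one attempt and no reset: what is moved stays moved. The work goes in short steps, Python scripts to look and compute and a tool call to move; the robot and the scene stay as the last step left them, time stands still between calls to the robot, and variables do not carry over. Pictures are saved under pics/ and viewed, at most 10 in all, crops included, and the job is handed in when it is done.

Besides the shell and the picture viewer there is one more tool, called after "Request:" by a JSON object that holds its "method" and its "body", one argument or row to a line. send_rows: Moves the arm, as the interface text tells. Scaled input: -1 to 1 covers 30 cm each way for a shift and 2 pi rad each way for a turn. Its arguments: {"type":"object","properties":{"rows":{"type":"string"},"jaw":{"type":"number"},"force":{"type":"number"}},"required":["rows"]}

```bash
mkdir -p pics
cat > h.py <<'E'
import numpy as np,cv2
from plant import sensors,eyes,finish_job
def cal(n):
    c=eyes.calibration(n); return c,192/np.tan(np.radians(c["fov_y"])/2)
def cloud(n,d,c=None):
    c,f=cal(n) if c is None else c
    v,u=np.mgrid[0:384,0:512]
    p=np.stack([(u-c["cx"])/f*d,(v-c["cy"])/f*d,d],-1)
    T=np.array(c["world_from_camera"]); return p@T[:3,:3].T+T[:3,3]
def pix(n,P):
    c,f=cal(n);T=np.array(c["world_from_camera"]);q=(np.asarray(P)-T[:3,3])@T[:3,:3]
    return np.stack([q[...,0]/q[...,2]*f+c["cx"],q[...,1]/q[...,2]*f+c["cy"]],-1)
def snap(n):
    C=cal(n);im,d=eyes.snapshot(n);return im,d,cloud(n,d,C)
E
python3 - <<'E'
from h import *
s=sensors.get_state();print({k:np.round(v,3).tolist() for k,v in s.items()})
for n in("scene","top"):
    im,d,P=snap(n);cv2.imwrite(f"pics/{n}0.png",im[...,::-1]);np.savez(f"{n}0.npz",im=im,d=d,P=P)
    print(n,np.round(eyes.calibration(n)["world_from_camera"],3).tolist(),(d>0).mean())
E
```

```text
{'clock': 0.0, 'q': [-1.078, 0.69, -0.194, 1.566, 0.157, 0.903, -0.215], 'qd': [0.001, -0.001, -0.001, -0.001, 0.001, 0.0, -0.001], 'joint_torque': [0.0, -52.757, -1.267, -15.343, -0.053, 0.007, 0.0], 'tool_pos': [0.277, 0.56, 0.238], 'eef_rot': [0.227, 0.974, -0.001, -0.0], 'contact_force': [-0.544, 0.231, 0.577], 'moment': [-0.006, -0.011, -0.02], 'finger_force': 0.0, 'opening': 0.997}
scene [[-0.855, 0.318, -0.409, 1.112], [0.518, 0.508, -0.689, 0.929], [-0.012, -0.801, -0.599, 0.949], [0.0, 0.0, 0.0, 1.0]] 0.9960123697916666
top [[-0.011, -0.996, 0.093, 0.406], [-1.0, 0.01, -0.013, -0.049], [0.012, -0.093, -0.996, 1.334], [0.0, 0.0, 0.0, 1.0]] 0.9960479736328125
```

View pics/scene0.png

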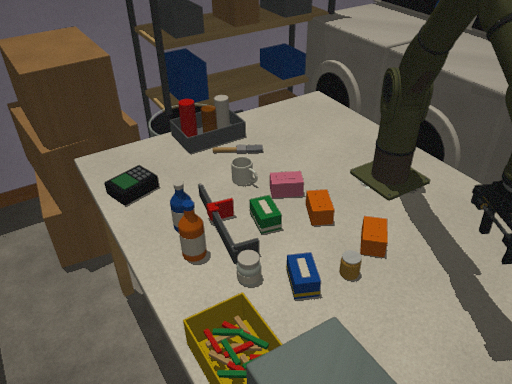

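View pics/top0.png

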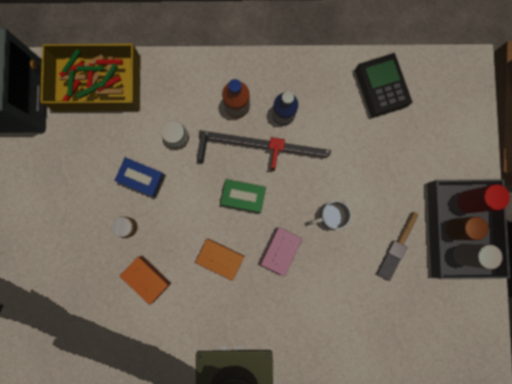

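The top view shows the green carton at (243,196), rail from (200,135) to (328,153), end stop at (201,150), red bookend at (276,150), pink box at (281,251), mug at (333,215), jar at (174,135) and blue carton at (139,178).

```bash
cat >> h.py <<'E'
def masks(im):
    h=cv2.cvtColor(im,cv2.COLOR_RGB2HSV).astype(int);H,S,V=h[...,0],h[...,1],h[...,2]
    return dict(green=(abs(H-68)<16)&(S>120)&(V>40),red=((H<6)|(H>174))&(S>140)&(V>60))
def rect(P,sel,roi):
    q=P[sel&(P[...,0]>roi[0])&(P[...,0]<roi[1])&(P[...,1]>roi[2])&(P[...,1]<roi[3])]
    r=cv2.minAreaRect((q[:,:2]*1000).astype(np.float32));return q,r
E
python3 - <<'E'
from h import *
D={n:np.load(n+"0.npz") for n in("top","scene")}
P=D["top"]["P"]
for n,v in dict(table=(110,230),carton=(243,205),rail=(235,140),rail2=(310,150),stop=(201,152),bk=(275,158),pink=(281,251),mug=(333,215),jar=(174,135),blue=(139,178),orange=(219,259)).items(): print(n,np.round(P[v[1],v[0]],3))
for n in D:
    P,im=D[n]["P"],D[n]["im"]; m=masks(im); roi=(.45,.9,-.35,.25)
    for k in m:
        q,r=rect(P,m[k]&(P[...,2]>.02),roi); 
        top=q[:,2]>np.percentile(q[:,2],95)-.012
        print(n,k,len(q),"z95",np.percentile(q[:,2],95).round(4),r, "top",cv2.minAreaRect((q[top][:,:2]*1000).astype(np.float32)))
    # dark rack
    g=im.max(-1)<90; sat=im.max(-1).astype(int)-im.min(-1)
    sel=g&(sat<30)&(P[...,2]>.035)&(P[...,2]<.075)
    q,r=rect(P,sel,(.58,.75,-.25,.12)); print(n,"rack",len(q),r, np.percentile(q[:,2],[5,50,95]).round(3))
E
```

```text
table [ 0.427  0.337 -0.004]
carton [ 0.488 -0.03   0.06 ]
rail [ 0.665 -0.01   0.047]
rail2 [ 0.635 -0.212  0.048]
stop [0.629 0.08  0.067]
bk [ 0.611 -0.116  0.067]
pink [ 0.366 -0.129  0.062]
mug [ 0.461 -0.277  0.007]
jar [0.672 0.149 0.082]
blue [0.562 0.245 0.061]
orange [0.347 0.034 0.057]
top green 415 z95 0.0645 ((512.8626708984375, -28.555652618408203), (99.6644058227539, 62.03680419921875), 77.3073501586914) top ((512.8626708984375, -28.555652618408203), (99.6644058227539, 62.03680419921875), 77.3073501586914)
top red 244 z95 0.0742 ((699.1921997070312, -78.86732482910156), (229.1006622314453, 65.70824432373047), 29.937814712524414) top ((697.994873046875, -76.78828430175781), (229.1006622314453, 60.9099235534668), 29.937814712524414)
top rack 972 ((669.0361938476562, -83.02590942382812), (341.9873962402344, 157.4278564453125), 82.83305358886719) [0.041 0.05  0.065]
scene green 576 z95 0.0658 ((516.0169677734375, -24.121124267578125), (113.7635498046875, 67.84813690185547), 77.89261627197266) top ((515.8116455078125, -23.97924041748047), (113.71734619140625, 67.8536605834961), 77.4891128540039)
scene red 339 z95 0.0721 ((641.5147705078125, -121.83336639404297), (71.46565246582031, 97.11822509765625), 41.53719711303711) top ((629.697998046875, -108.08082580566406), (41.19306182861328, 80.49114227294922), 69.73548889160156)
scene rack 578 ((686.31396484375, -73.21415710449219), (135.03553771972656, 347.5884094238281), 2.5413572788238525) [0.038 0.053 0.064]
```

Request:
{"method": "send_rows", "body": {
  "rows": "-0.79 -0.76 -0.2 0;-0.79 -0.76 -0.2 0;-0.79 -0.76 -0.2 0;-0.79 -0.76 -0.2 0;-0.79 -0.76 -0.2 0;-0.79 -0.76 -0.2 0;-0.79 -0.76 -0.2 0;-0.79 -0.76 -0.2 0;-0.79 -0.76 -0.2 0;-0.79 -0.76 -0.2 0"
}}

```text
clock: 0.93
tool_pos: [0.3894, 0.2483, 0.2989]
eef_rot: [0.23, 0.973, -0.0, 0.0]
contact_force: [0.1, 0.6, -0.3]
opening: 1.004
finger_force: 0.0
```

Request:
{"method": "send_rows", "body": {
  "rows": "-0.79 -0.76 0 -0.049;-0.79 -0.76 0 -0.049;-0.79 -0.76 0 -0.049;-0.79 -0.76 0 -0.049;-0.79 -0.76 0 -0.049;-0.79 -0.76 0 -0.049;-0.79 -0.76 0 -0.049;-0.79 -0.76 0 -0.049;-0.79 -0.76 0 -0.049;-0.79 -0.76 0 -0.049"
}}

```text
clock: 1.77
tool_pos: [0.5006, -0.0593, 0.2979]
eef_rot: [0.077, 0.997, 0.0, -0.0]
contact_force: [-0.2, 1.0, -1.1]
opening: 1.0
finger_force: 0.0
```

Run:
```python
from h import *
s=sensors.get_state();print({k:np.round(s[k],3).tolist() for k in("clock","tool_pos","eef_rot","contact_force")})
im,d,P=snap("wrist");cv2.imwrite("pics/w1.png",im[...,::-1]);np.savez("w1.npz",im=im,d=d,P=P)
print(np.round(eyes.calibration("wrist")["world_from_camera"],3).tolist())
```

```text
{'clock': 1.767, 'tool_pos': [0.501, -0.059, 0.298], 'eef_rot': [0.077, 0.997, 0.0, -0.0], 'contact_force': [-0.155, 0.961, -1.088]}
[[0.15, 0.946, 0.287, 0.426], [0.989, -0.144, -0.043, -0.045], [0.0, 0.29, -0.957, 0.444], [0.0, 0.0, 0.0, 1.0]]
```

View pics/w1.png

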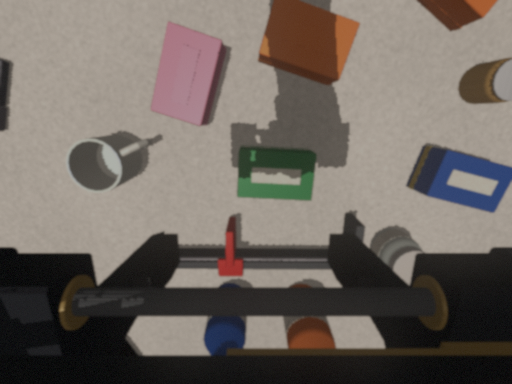

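The wrist view shows the carton at (276,173), bookend at (231,250) and end stop at (352,225). The fingers partly hide the rail at row 255, so I'll back off for a clear view.

Request:
{"method": "send_rows", "body": {
  "rows": "0.33 0 0 0;0.33 0 0 0;0.33 0 0 0;0.33 0 0 0;0.33 0 0 0",
  "jaw": 0
}}

```text
clock: 2.23
tool_pos: [0.4019, -0.0412, 0.2991]
eef_rot: [0.073, 0.997, 0.0, 0.0]
contact_force: [1.0, 0.6, 0.8]
opening: 0.646
finger_force: 0.0
```

Run:
```python
from h import *
s=sensors.get_state();print({k:np.round(s[k],3).tolist() for k in("clock","tool_pos","eef_rot","opening")})
im,d,P=snap("wrist");cv2.imwrite("pics/w2.png",im[...,::-1]);np.savez("w2.npz",im=im,d=d,P=P)
```

```text
{'clock': 2.233, 'tool_pos': [0.402, -0.041, 0.299], 'eef_rot': [0.073, 0.997, 0.0, 0.0], 'opening': 0.646}
```

View pics/w2.png

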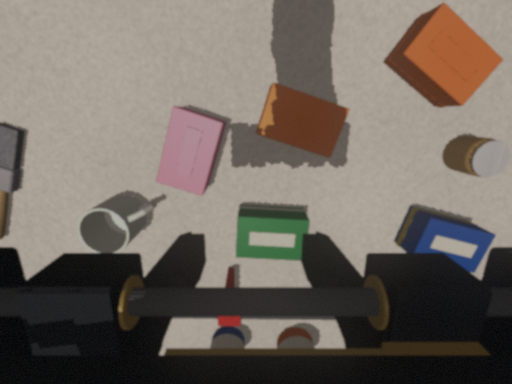

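The hand hides the rack from here, since the camera moves with it. The carton is at (272,235). I'll use the first wrist view with the top and scene views.

Run:
```python
from h import *
for n in("w1","w2","top0","scene0"):
    D=np.load(n+".npz");P,im=D["P"],D["im"];m=masks(im);X=P[...,0];Y=P[...,1];Z=P[...,2]
    q=P[m["green"]&(Z>.045)&(Z<.075)&(abs(X-.515)<.09)&(abs(Y+.025)<.09)]
    r=cv2.minAreaRect((q[:,:2]*1000).astype(np.float32));print(n,"green",len(q),np.round(r[0],1),np.round(r[1],1),round(r[2],1),np.median(q[:,2]).round(4))
    sat=im.max(-1).astype(int)-im.min(-1)
    dark=(im.max(-1)<100)&(sat<30)&(Z>.03)&(Z<.075)&(X>.58)&(X<.72)&(Y>-.26)&(Y<.12)
    u=np.array([np.sin(.147),0]) 
    q=P[dark]; 
    yaw=-.147;R=np.array([[np.cos(yaw),-np.sin(yaw)],[np.sin(yaw),np.cos(yaw)]])
    l=q[:,:2]@R  # rack-aligned coords
    a=l[:,0];b=l[:,1]
    # rail: rows binned along b, fit front edge & back edge
    med=np.median(a[(b<-.16)|(abs(b+.1)<.04)]);print(" med a",med.round(4),"b range",np.percentile(b,[0.5,99.5]).round(4))
    fr=[];bk=[]
    for c in np.arange(-.32,-.03,.01):
        s=(abs(b-c)<.005)&(abs(a-med)<.03)
        if s.sum()>4: fr.append((c,np.percentile(a[s],8)));bk.append((c,np.percentile(a[s],92)))
    for e in(fr,bk):
        if len(e)>5:
            e=np.array(e);k=np.polyfit(e[:,0],e[:,1],1);res=e[:,1]-np.polyval(k,e[:,0]);g=abs(res)<.006;k=np.polyfit(e[g,0],e[g,1],1);print("  edge slope/at b=-0.12",k[0].round(4),np.polyval(k,-.12).round(4),g.sum())
    s=a<med-.022
    if s.any(): print("  stop b",np.percentile(b[s],[5,50,95]).round(4),"a min",a[s].min().round(4),"z",np.median(q[s,2]).round(3),s.sum())
    s=m["red"]&(Z>.04)&(Z<.085)&(X>.57)&(X<.70)&(Y>-.17)&(Y<-.05)
    l=P[s][:,:2]@R;f=l[:,0]<med-.018
    if f.sum()>3: print("  bookend b",np.percentile(l[f,1],[5,50,95]).round(4),"a",np.percentile(l[f,0],[2,98]).round(4),f.sum(),"z",np.percentile(P[s][:,2],95).round(4))
```

```text
w1 green 0 [0. 0.] [0. 0.] 0.0 nan
 med a 0.6572 b range [-0.1061  0.1812]
  edge slope/at b=-0.12 0.0035 0.6529 8
  edge slope/at b=-0.12 -0.0688 0.6676 8
  stop b [0.1707 0.1733 0.1811] a min 0.5909 z 0.055 221
  bookend b [-0.0268 -0.0209 -0.016 ] a [0.5961 0.6383] 206 z 0.0698
w2 green 0 [0. 0.] [0. 0.] 0.0 nan
 med a 0.6654 b range [-0.1185  0.1596]
  edge slope/at b=-0.12 0.0031 0.664 8
  edge slope/at b=-0.12 0.006 0.6664 8
  stop b [-0.0253 -0.0157 -0.0155] a min 0.595 z 0.061 16
  bookend b [-0.0232 -0.0211 -0.0175] a [0.595  0.6311] 17 z 0.0691
top0 green 415 [512.9 -28.6] [99.7 62. ] 77.3 0.0604
 med a 0.6601 b range [-0.1622  0.1852]
  edge slope/at b=-0.12 0.0183 0.6538 12
  edge slope/at b=-0.12 0.0223 0.6666 12
  stop b [0.1696 0.1743 0.1812] a min 0.5918 z 0.06 115
  bookend b [-0.0276 -0.0226 -0.0177] a [0.5964 0.6404] 75 z 0.073
scene0 green 438 [515.8 -24. ] [113.7  67.9] 77.6 0.0625
 med a 0.6643 b range [-0.1591  0.1907]
  edge slope/at b=-0.12 0.0186 0.6578 11
  edge slope/at b=-0.12 0.0125 0.6672 11
  stop b [0.1746 0.1824 0.1865] a min 0.5913 z 0.055 163
  bookend b [-0.0241 -0.0178 -0.0132] a [0.598  0.6452] 141 z 0.0734
  return _methods._mean(a, axis=axis, dtype=dtype,
  ret = ret.dtype.type(ret / rcount)
```

Request:
{"method": "send_rows", "body": {
  "rows": "-0.16 0.105 0 0.0015;-0.16 0.105 0 0.0015;-0.16 0.105 0.15 0.0015;-0.16 0.105 0.3 0.0015;-0.16 0.105 0.45 0.0015;-0.16 0.105 0.6 0.0015;-0.16 0.105 0.7 0.0015;-0.16 0.105 0.8 0.0015;-0.16 0.105 0.8 0.0015;-0.16 0.105 0.8 0.0015"
}}

```text
clock: 3.12
tool_pos: [0.4543, -0.0186, 0.0572]
eef_rot: [0.079, 0.997, -0.0, -0.001]
contact_force: [0.3, 0.1, 0.5]
opening: 0.498
finger_force: 0.0
```

Run:
```python
from h import *
s=sensors.get_state();print({k:np.round(s[k],4).tolist() for k in("clock","tool_pos","eef_rot","opening","contact_force")})
im,d,P=snap("top");cv2.imwrite("pics/t3.png",cv2.resize(im[100:310,130:350,::-1],(770,735)[:2] if 0 else (628,600)));
im,d,P=snap("scene");cv2.imwrite("pics/s3.png",cv2.resize(im[140:300,160:400,::-1],(800,533)))
```

```text
{'clock': 3.1167, 'tool_pos': [0.4543, -0.0186, 0.0572], 'eef_rot': [0.0791, 0.9969, -0.0002, -0.0014], 'opening': 0.4982, 'contact_force': [0.3005, 0.1356, 0.4559]}
```

View pics/s3.png

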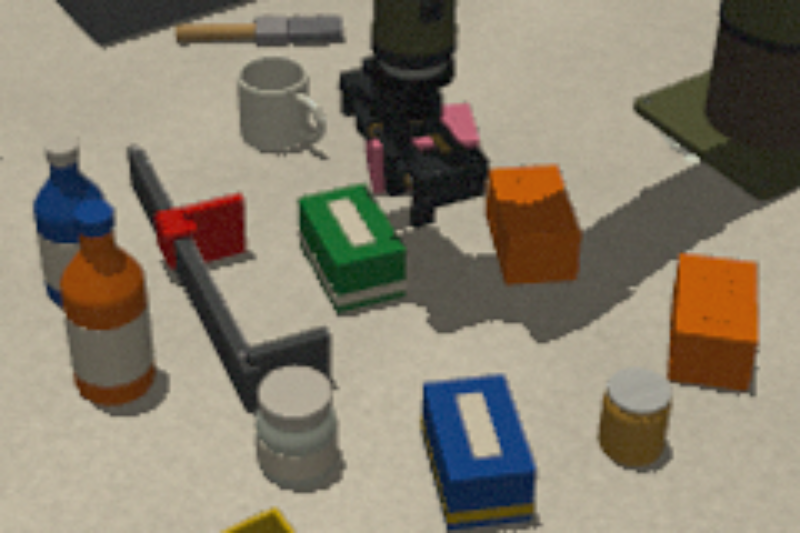

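The scene view shows the fingers clear behind the carton, with room to the orange and pink boxes. I'll descend and start pushing slowly.

Request:
{"method": "send_rows", "body": {
  "rows": "0 0 0.05 0;0 0 0.1 0;0 0 0.1 0;-0.02 0 0.1 0;-0.04 0 0.1 0;-0.06 0 0.1 0;-0.08 0.005 0.1 0;-0.1 0.01 0.1 0;-0.12 0.015 0.1 0;-0.14 0.02 0.1 0"
}}

```text
clock: 4.05
tool_pos: [0.4971, -0.0203, 0.0289]
eef_rot: [0.08, 0.997, 0.0, -0.0]
contact_force: [-2.5, 0.4, 0.7]
opening: 0.497
finger_force: 0.9
```

Request:
{"method": "send_rows", "body": {
  "rows": "-0.02 0.005 0 0;-0.04 0.01 0 0;-0.06 0.015 0 0;-0.08 0.02 0 0;-0.1 0.025 0 0;-0.12 0.03 0 0;-0.14 0.035 0 0;-0.14 0.035 0 0"
}}

```text
clock: 4.72
tool_pos: [0.542, -0.0162, 0.0288]
eef_rot: [0.08, 0.997, 0.001, 0.002]
contact_force: [-0.5, 0.6, 0.6]
opening: 0.501
finger_force: 0.0
```

```bash
cat > m.py <<'E'
from h import *
import sys
s=sensors.get_state();print({k:np.round(s[k],4).tolist() for k in("clock","tool_pos","eef_rot","contact_force")})
c,sn=np.cos(-.147),np.sin(-.147);R=np.array([[c,-sn],[sn,c]])
print("tcp ab",np.round(np.array(s["tool_pos"][:2])@R,4))
for n in("top","scene"):
    im,d,P=snap(n);m=masks(im);X,Y,Z=P[...,0],P[...,1],P[...,2]
    if n==sys.argv[1]: cv2.imwrite(f"pics/{sys.argv[2]}.png",cv2.resize(im[120:300,170:370,::-1] if n=="scene" else im[100:240,130:350,::-1],(660,594) if n=="scene" else (770,490)))
    s=m["green"]&(Z>.045)&(Z<.075)&(abs(X-.55)<.12)&(abs(Y+.0)<.15)
    q=P[s][:,:2]@R;r=cv2.minAreaRect((q*1000).astype(np.float32));print(n,"green ab",np.round(r[0],1),np.round(r[1],1),round(r[2],1),"n",len(q))
    s=m["red"]&(Z>.04)&(Z<.085)&(X>.57)&(X<.71)&(Y>-.17)&(Y<.08);l=P[s][:,:2]@R;f=l[:,0]<.635
    if f.sum()>3: print("  bookend b",np.percentile(l[f,1],[5,50,95]).round(4),f.sum())
E
python3 m.py scene s4
```

```text
{'clock': 4.7167, 'tool_pos': [0.542, -0.0162, 0.0288], 'eef_rot': [0.0801, 0.9968, 0.0006, 0.0015], 'contact_force': [-0.5196, 0.6383, 0.5536]}
tcp ab [0.5386 0.0633]
top green ab [612.1  14.7] [3.2 0. ] 125.5 n 2
  bookend b [-0.0274 -0.0223 -0.0177] 61
scene green ab [584.6  67.4] [114.2  68.3] 89.3 n 468
  bookend b [-0.0228 -0.0176 -0.0129] 102
```

View pics/s4.png

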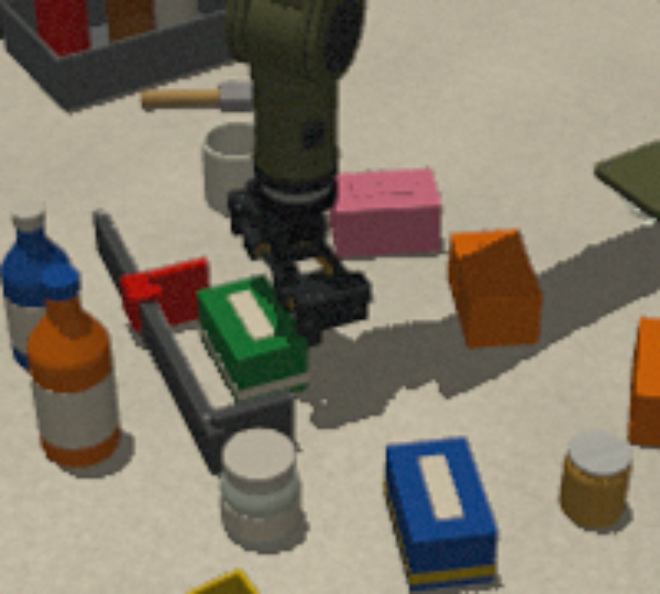

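The carton is square to the rack and sits between the bookend and end stop, about 36 mm from the rail.

Request:
{"method": "send_rows", "body": {
  "rows": "-0.02 0.002 0 0;-0.04 0.004 0 0;-0.06 0.006 0 0;-0.08 0.008 0 0;-0.1 0.01 0 0;-0.1 0.01 0 0"
}}

```text
clock: 5.32
tool_pos: [0.5719, -0.0185, 0.0288]
eef_rot: [0.08, 0.997, 0.0, 0.001]
contact_force: [-0.0, -0.5, 0.2]
opening: 0.498
finger_force: 0.0
```

Request:
{"method": "send_rows", "body": {
  "rows": "-0.003 0 0 0;-0.006 0 0 0;-0.009 0 0 0;-0.012 0 0 0;-0.012 0 0 0"
}}

```text
clock: 5.73
tool_pos: [0.5728, -0.019, 0.0287]
eef_rot: [0.08, 0.997, -0.0, -0.001]
contact_force: [-2.8, 0.2, 0.6]
opening: 0.496
finger_force: 1.0
```

```bash
python3 m.py none x
```

```text
{'clock': 5.7333, 'tool_pos': [0.5728, -0.019, 0.0287], 'eef_rot': [0.0799, 0.9968, -0.0001, -0.0006], 'contact_force': [-2.7714, 0.2433, 0.6276]}
tcp ab [0.5694 0.0651]
top green ab [643.6  15.3] [5.3 2.5] 80.0 n 4
  bookend b [-0.0276 -0.0236 -0.0184] 20
scene green ab [614.7  67.6] [114.6  68.5] 88.9 n 467
  bookend b [-0.0238 -0.0175 -0.0137] 108
```

Request:
{"method": "send_rows", "body": {
  "rows": "-0.004 0 0 0;-0.008 0 0 0;-0.012 0 0 0;-0.016 0 0 0;-0.016 0 0 0"
}}

```text
clock: 6.25
tool_pos: [0.5787, -0.02, 0.0287]
eef_rot: [0.08, 0.997, 0.0, 0.0]
contact_force: [-1.3, -0.3, -0.3]
opening: 0.499
finger_force: 0.3
```

Request:
{"method": "send_rows", "body": {
  "rows": "-0.004 0 0 0;-0.008 0 0 0;-0.012 0 0 0;-0.012 0 0 0;-0.012 0 0 0"
}}

```text
clock: 6.67
tool_pos: [0.5807, -0.0203, 0.0286]
eef_rot: [0.08, 0.997, -0.0, -0.001]
contact_force: [-4.8, 0.7, 3.2]
opening: 0.503
finger_force: 2.3
```

Request:
{"method": "send_rows", "body": {
  "rows": "-0.004 0 0 0;-0.008 0 0 0;-0.008 0 0 0;-0.008 0 0 0"
}}

```text
clock: 7.0
tool_pos: [0.5806, -0.0203, 0.0285]
eef_rot: [0.08, 0.997, -0.0, -0.003]
contact_force: [-9.1, 1.2, 6.7]
opening: 0.496
finger_force: 4.7
```

Request:
{"method": "send_rows", "body": {
  "rows": "-0.004 0 0 0;-0.008 0 0 0;-0.008 0 0 0;-0.008 0 0 0"
}}

```text
clock: 7.33
tool_pos: [0.5806, -0.0204, 0.0283]
eef_rot: [0.08, 0.997, -0.001, -0.005]
contact_force: [-13.5, 3.8, 10.6]
opening: 0.501
finger_force: 7.0
```

```bash
python3 m.py scene s5
```

```text
{'clock': 7.3333, 'tool_pos': [0.5806, -0.0204, 0.0283], 'eef_rot': [0.0797, 0.9968, -0.0006, -0.0055], 'contact_force': [-13.5402, 3.7761, 10.6464]}
tcp ab [0.5773 0.0649]
top green ab [0. 0.] [0. 0.] 0.0 n 0
scene green ab [623.3  68.6] [ 66.8 113.5] 0.2 n 443
  bookend b [-0.0232 -0.0175 -0.0132] 102
```

View pics/s5.png

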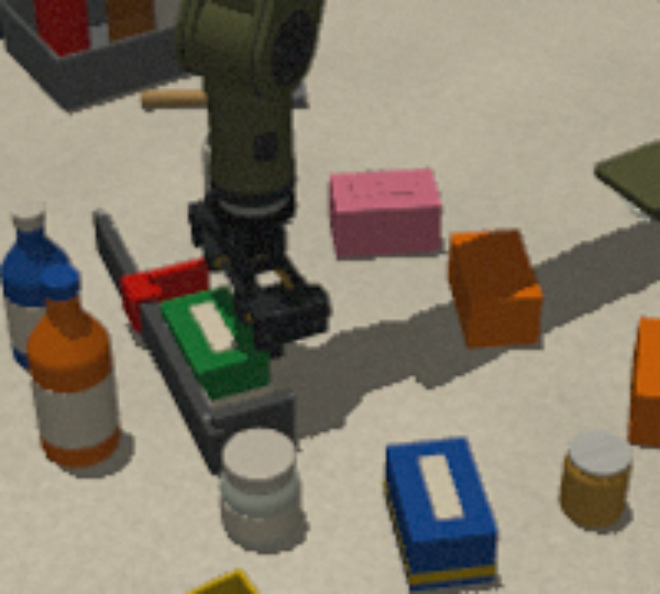

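The carton is flat against the rail: the arm stopped advancing while the force rose. I'll back off, lift, shut the fingers and go to the bookend's outer side.

Request:
{"method": "send_rows", "body": {
  "rows": "0.05 0 0 0;0.1 0 0 0;0.15 0 0 0;0.15 0 -0.13 0;0.15 0 -0.26 0;0.15 0 -0.33 0;0.15 0 -0.33 0",
  "jaw": 1
}}

```text
clock: 8.02
tool_pos: [0.5467, -0.0138, 0.1324]
eef_rot: [0.08, 0.997, 0.001, 0.006]
contact_force: [-0.2, -1.1, 0.6]
opening: 0.007
finger_force: 0.0
```

```bash
python3 m.py none x
```

```text
{'clock': 8.0167, 'tool_pos': [0.5467, -0.0138, 0.1324], 'eef_rot': [0.0804, 0.9967, 0.001, 0.0059], 'contact_force': [-0.1858, -1.0867, 0.597]}
tcp ab [0.5428 0.0664]
top green ab [639.1  18.5] [41.  20.1] 32.9 n 73
  bookend b [-0.0274 -0.0228 -0.0182] 52
scene green ab [623.6  66.8] [116.7  67.1] 89.7 n 470
  bookend b [-0.0238 -0.0177 -0.0135] 108
```

Request:
{"method": "send_rows", "body": {
  "rows": "-0.236 -0.467 0 0;-0.236 -0.467 0 0;-0.236 -0.467 0 0;-0.236 -0.467 0 0;-0.236 -0.467 0 0;-0.236 -0.467 0.1 0;-0.236 -0.467 0.2 0;-0.236 -0.467 0.3 0;-0.236 -0.467 0.34 0;-0.236 -0.467 0.34 0"
}}

```text
clock: 8.95
tool_pos: [0.5866, -0.1628, 0.0216]
eef_rot: [0.08, 0.997, 0.0, -0.004]
contact_force: [-1.2, 0.4, 0.5]
opening: 0.005
finger_force: 0.0
```

```bash
python3 m.py scene s6
```

```text
{'clock': 8.95, 'tool_pos': [0.5866, -0.1628, 0.0216], 'eef_rot': [0.0797, 0.9968, 0.0003, -0.0037], 'contact_force': [-1.2213, 0.3613, 0.5319]}
tcp ab [ 0.6041 -0.0751]
top green ab [622.   67.9] [96.4 65.8] 88.6 n 486
  bookend b [-0.0271 -0.023  -0.0192] 35
scene green ab [622.5  69. ] [115.7  69.3] 88.5 n 469
  bookend b [-0.0213 -0.0172 -0.0141] 83
```

View pics/s6.png

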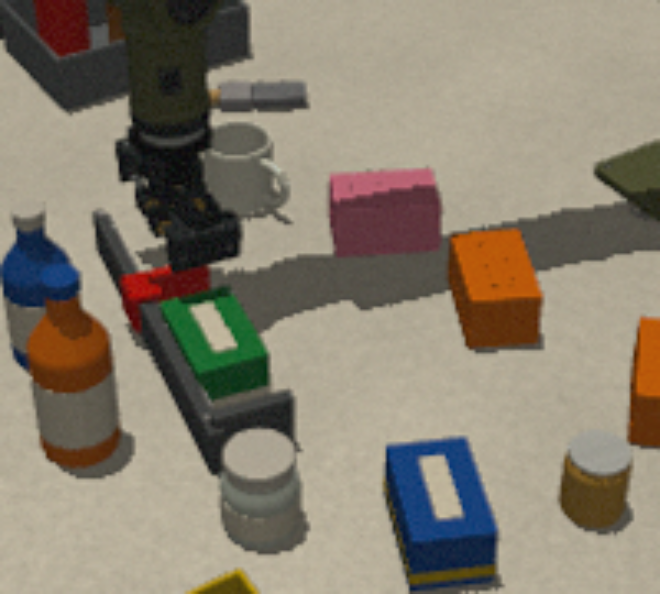

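The shut fingers are behind the bookend, and the carton still stands flat on the rail. I'll push along the rail.

Request:
{"method": "send_rows", "body": {
  "rows": "-0.035 0 -0.02 0;-0.035 0.033 -0.02 0;-0.035 0.066 -0.02 0;-0.035 0.1 -0.02 0;-0.035 0.125 -0.02 0;-0.035 0.15 -0.02 0;-0.035 0.175 -0.02 0;-0.035 0.2 -0.02 0;-0.035 0.2 -0.02 0"
}}

```text
clock: 9.8
tool_pos: [0.6097, -0.1039, 0.0318]
eef_rot: [0.079, 0.997, 0.001, 0.0]
contact_force: [-0.4, -0.0, -0.8]
opening: 0.005
finger_force: 0.0
```

```bash
python3 m.py none x
```

```text
{'clock': 9.8, 'tool_pos': [0.6097, -0.1039, 0.0318], 'eef_rot': [0.0791, 0.9969, 0.0005, 0.0001], 'contact_force': [-0.3539, -0.0039, -0.7915]}
tcp ab [ 0.6184 -0.0135]
top green ab [622.8  80.9] [66.2 79.4] 1.4 n 211
scene green ab [622.6  73.8] [113.6  68.4] 89.1 n 449
```

Request:
{"method": "send_rows", "body": {
  "rows": "0 0.02 0 0;0 0.04 0 0;0 0.06 0 0;0 0.08 0 0;0 0.1 0 0;0 0.12 0 0;0 0.12 0 0"
}}

```text
clock: 10.48
tool_pos: [0.6153, -0.0678, 0.0316]
eef_rot: [0.079, 0.997, 0.001, -0.0]
contact_force: [0.6, -0.7, 0.2]
opening: 0.005
finger_force: 0.1
```

Request:
{"method": "send_rows", "body": {
  "rows": "0 0.004 0 0;0 0.008 0 0;0 0.012 0 0;0 0.016 0 0;0 0.016 0 0"
}}

```text
clock: 10.9
tool_pos: [0.6158, -0.0664, 0.0318]
eef_rot: [0.08, 0.997, -0.0, -0.0]
contact_force: [-1.6, -3.2, 0.1]
opening: 0.003
finger_force: 1.9
```

```bash
python3 m.py scene s7
```

```text
{'clock': 10.9, 'tool_pos': [0.6158, -0.0664, 0.0318], 'eef_rot': [0.0804, 0.9968, -0.0004, -0.0001], 'contact_force': [-1.592, -3.2407, 0.0504]}
tcp ab [0.6189 0.0245]
top green ab [622.6 119.9] [79.6 67.7] 88.4 n 230
scene green ab [623.9 109.1] [ 67.5 113.5] 1.0 n 386
```

View pics/s7.png

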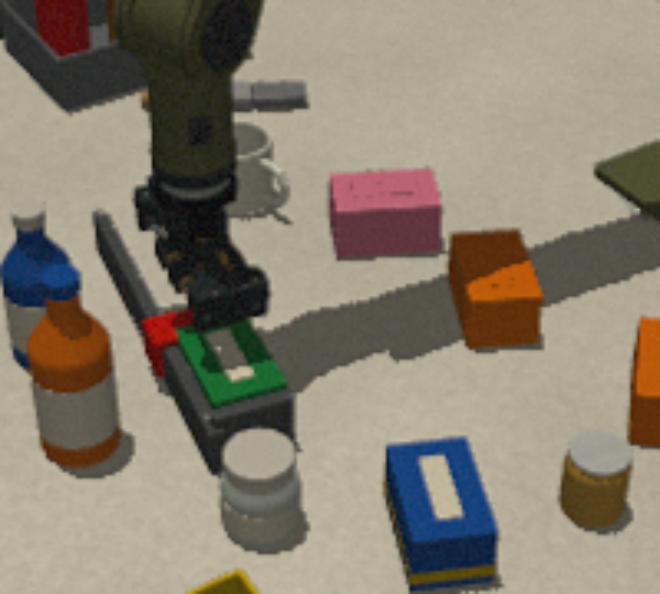

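The carton is nearly at the end stop, so I'll creep until it stalls.

Request:
{"method": "send_rows", "body": {
  "rows": "0 0.005 0 0;0 0.01 0 0;0 0.015 0 0;0 0.02 0 0;0 0.02 0 0;0 0.02 0 0"
}}

```text
clock: 11.5
tool_pos: [0.6169, -0.0598, 0.0317]
eef_rot: [0.08, 0.997, -0.0, -0.0]
contact_force: [-0.9, -3.8, 1.2]
opening: 0.003
finger_force: 2.2
```

Request:
{"method": "send_rows", "body": {
  "rows": "0 0.004 0 0;0 0.008 0 0;0 0.012 0 0;0 0.012 0 0;0 0.012 0 0"
}}

```text
clock: 11.92
tool_pos: [0.6168, -0.0598, 0.0318]
eef_rot: [0.081, 0.997, -0.002, -0.001]
contact_force: [-1.6, -8.9, 2.7]
opening: 0.004
finger_force: 4.9
```

Request:
{"method": "send_rows", "body": {
  "rows": "0 0.004 0 0;0 0.008 0 0;0 0.008 0 0;0 0.008 0 0;0 0.008 0 0"
}}

```text
clock: 12.33
tool_pos: [0.6168, -0.0599, 0.0318]
eef_rot: [0.082, 0.997, -0.004, -0.001]
contact_force: [-2.0, -12.8, 3.3]
opening: 0.005
finger_force: 6.7
```

It has stalled firmly. I'll back off along the rail, lift and move clear.

Request:
{"method": "send_rows", "body": {
  "rows": "0 -0.04 0 0;0 -0.1 0 0;0 -0.17 0 0;0 -0.17 -0.13 0;0 -0.17 -0.26 0;0 -0.17 -0.4 0;0 -0.17 -0.5 0;0.1 -0.25 -0.6 0;0.2 -0.35 -0.7 0;0.3 -0.45 -0.7 0"
}}

```text
clock: 13.17
tool_pos: [0.5236, -0.1607, 0.2429]
eef_rot: [0.077, 0.997, 0.001, 0.005]
contact_force: [0.9, -1.8, 0.2]
opening: 0.005
finger_force: 0.0
```

Request:
{"method": "send_rows", "body": {
  "rows": "0.1 -0.1 0 0;0.2 -0.2 0 0;0.3 -0.3 0 0;0.3 -0.3 0 0;0.3 -0.3 0 0"
}}

```text
clock: 13.58
tool_pos: [0.4158, -0.239, 0.2392]
eef_rot: [0.082, 0.997, 0.0, 0.0]
contact_force: [0.3, 0.2, 0.7]
opening: 0.007
finger_force: 0.0
```

```bash
python3 m.py top t8
python3 - <<'E'
from h import *
c,sn=np.cos(-.155),np.sin(-.155);R=np.array([[c,-sn],[sn,c]])
for n in("top","scene"):
    im,d,P=snap(n);m=masks(im);Z=P[...,2];X=P[...,0];Y=P[...,1]
    s=m["red"]&(Z>.04)&(Z<.085)&(X>.57)&(X<.72)&(Y>-.17)&(Y<.08);l=P[s][:,:2]@R
    g=m["green"]&(Z>.045)&(Z<.075)&(X>.5)&(X<.72)&(Y>-.1)&(Y<.12);G=P[g][:,:2]@R
    dk=(im.max(-1)<100)&(np.ptp(im,-1)<30)&(Z>.045)&(Z<.075)&(X>.58)&(X<.7)&(Y>.04)&(Y<.12);K=P[dk][:,:2]@R;K=K[(K[:,0]<.635)]
    print(n,"red b",np.percentile(l[l[:,0]<.64,1],[3,50,97]).round(4),"green b",np.percentile(G[:,1],[1,99]).round(4),"a",np.percentile(G[:,0],[1,99]).round(4),"stop b",np.percentile(K[:,1],[3,50,97]).round(4))
E
```

```text
{'clock': 13.5833, 'tool_pos': [0.4158, -0.239, 0.2392], 'eef_rot': [0.0816, 0.9967, 0.0003, 0.0004], 'contact_force': [0.3358, 0.1931, 0.7303]}
tcp ab [ 0.4463 -0.1755]
top green ab [622.9 114.6] [101.6  65.2] 88.9 n 548
  bookend b [0.0482 0.0521 0.0563] 54
scene green ab [623.5 116.8] [112.5  67.2] 89.7 n 395
  bookend b [0.051  0.0578 0.0628] 46
top red b [0.0532 0.0571 0.0616] green b [0.0693 0.1693] a [0.5902 0.6538] stop b [0.1524 0.1788 0.186 ]
scene red b [0.0555 0.0627 0.0664] green b [0.0674 0.1752] a [0.5904 0.6563] stop b [0.1761 0.1874 0.1912]
```

View pics/t8.png

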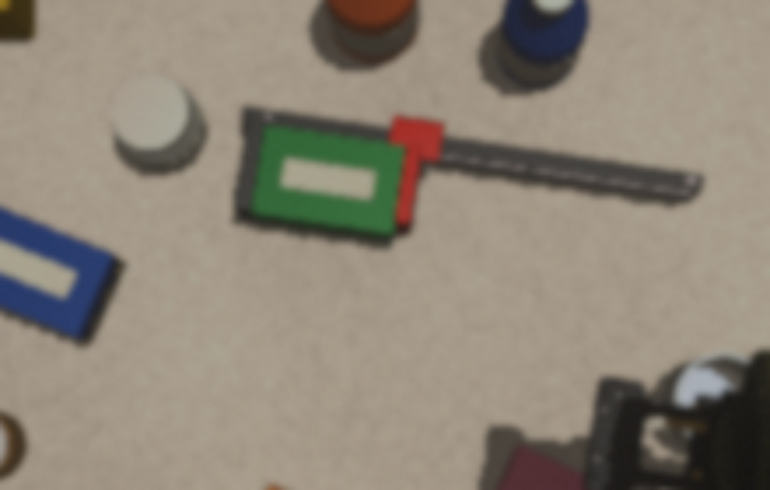

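The carton fills the space between end stop, rail and bookend with no visible gaps, and the robot is clear.

```bash
python3 -c "
from plant import finish_job
print(finish_job())"
```

```text
the job is handed in; nothing more can be done
None
```

The job is handed in: the last pictures show the green carton flat against the rail and snug between the end stop and the red bookend, with the arm clear; no verdict was returned.

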